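# Weigh the garlic: turn the bowl, tare, load

### The arm

A 6-joint arm with a two-finger parallel gripper is mounted at the origin on the work surface. World frame = base frame: x ahead of the robot, y to its left, z up, the work surface at z = 0. Lengths are in m, angles in rad, forces in N, time in s.
With the tool pointing down it reaches from about 0.3 to 0.875 m from the base axis. Payload 6.4 kg.
Tool frame: the origin (TCP) lies on the front face of the gripper's body, between the roots of the fingers; the fingertips stand 73 mm ahead of it and the grasp point (between the pads) lies 54 mm ahead of it (bot.tcp_to_tips is the distance from the TCP to the fingertips, in m); z points along the fingers, y is the line along which they close (so a half turn about z gives the same grasp; the last joint's range is limited). The gripper opens to 85 mm and grips with 20 to 120 N. Pads are 22 mm wide; open, the fingers measure 114 mm over their backs; the gripper's body (76 mm by 85 mm) begins 54 mm behind the grasp point. The pads swing forward as they close: fully open they stand 13 mm farther back than shut.
Start: joints at [-1.467, 0.181, 1.607, -0, 1.354, -0.206], TCP at [0.175, -0.548, 0.304] pointing down, gripper open.
Joint ranges: [-2.99, 2.99], [-0.89, 2.07], [0.3, 2.58], [-1.14, 4.28], [0, 2.63], [-3.12, 3.12]. Speed limits (rad/s): [2.57, 2.57, 3.01, 3.14, 3.14, 3.14].

### API

Orientations are given as a rotation vector (axis times angle).
In Python, from cell import bot, vision gives the robot as it stands. The module is installed in compiled form; this text tells all that it offers.
- The arm moves only by the shell command python3 -m creep 'ROWS' [OPENING] [FORCE]. ROWS is JSON, a list that holds one entry, the list of rows, each a list of 6 numbers: the shift along the tool's x, y, z in m, then the turn, a rotation vector about the tool's x, y, z in degrees. A call has 1 to 10 rows; each row shifts and turns the commanded pose from where the row before left it, along the tool's axes as they then stand; what a row does not reach is not made up. A row lasts 1/10 s, in which the tool goes at most 50 mm and 8.59 degrees, less where a joint would pass 70% of its speed; a pose out of reach is approached as far as the arm can. A call with a gripper value outside its range is refused whole. OPENING is the closure in counts, from 0 (fully open) to 255 (shut), set as the call begins (- or left out, the last holds). The fingers move at their own pace and stop on an object; FORCE is the grip in N (left out, the last holds). Time passes only in rows, so rows that do not move let the fingers close. It gives the time, the measured TCP pose, the force, the opening and the grip force at its end, in the units of the state.
- bot.sense(): the state, without advancing time (a new reading comes with each control period).
- vision.grab_frame(name): name is "scene" or "top"; returns a dict with "color" (420x560x3 uint8, red, green, blue), "fx", "fy", "cx", "cy" (pixels), "extrinsics" (4x4, takes a point from camera to world coordinates). Camera axes: x right, y up, looking along -z (the intrinsics and any distortion apply to the point x, -y, -z); pixel columns grow to the right and rows downward; lengths in m; the calibration is good to about 2 mm. A picture is of the moment at which its call begins. There is no depth.
- bot.hand_in(): hands the job in; it is judged then, once.
The state is a dict: "time": time; "q": joint angles; "qvel": joint speeds; "tau": joint torques, N m; "eef_pos": TCP position; "tcp_rot": TCP orientation; "ft_force": force on the tool from outside, world axes, zero at the start; "wrist_torque": the same for the moment, N m; "finger_gap": finger opening in m; "grasp_force": force on a finger pad.
Only numpy, scipy, OpenCV 4.12 (cv2) and the standard library are available. Lean on these libraries where they do the work, as an engineer would, in place of code of your own. Each camera call takes 0.05 s, during which the arm holds its last target. There are 200 camera calls.

### The job

Turn the washed bowl mouth-up and stand it, empty, in the middle of the kitchen scale's round pan; let go of it and press the tare button fully down. Only then put every garlic bulb on the counter into the bowl, and do not press tare again once there is garlic in the bowl. Leave the bowl standing upright on the pan with all the garlic in it, and knock nothing else over.

Things in the scene. Friction and masses are not known exactly. Their poses are not given: they have to be found in the camera images.
- bowl: white stoneware bowl, 164 mm across, 68 mm high, 0.3 kg, wall 8 mm, inside floor at 22 mm. Round foot 62 mm across, 16 mm high; above it the side flares to radius 74 mm at 34 mm, then nearly upright to the rim. Origin: centre of the foot's underside; z axis towards the mouth (starts mouth-down on the mat, foot up). Let go on its rim edge, turned over 75 degrees or more, it rolls onto its foot.
- bowl_rim (a point): centre of the bowl's mouth, in the plane of the rim, 68 mm from the body's origin along its z axis
- mat: flat black rubber draining mat, 220 x 220 x 4 mm, fixed; origin: centre of its underside, on the counter
- scale: flat white kitchen scale, 250 mm (its x) by 170 mm (its y), housing 34 mm high, fixed to the counter; origin: centre of its underside. Its -x end, nearest the robot, has the dark display and the tare button; the round steel pan is towards its +x end. The pan does not sink.
- scale_top (a point): centre of the top face of the scale's round steel pan (156 mm across), 45 mm above the counter, 35 mm along +x from the scale's origin
- tare (a joint): travel of the tare button, 0 = up, 0.006 m = fully down (needs about 4 N); it springs back by itself. Counts as pressed beyond 0.004
- tare_top (a point): centre of the top of the round grey tare button (24 mm across, pressed straight down), at scale x -95 mm, y +40 mm, 48 mm above the counter; moves with the button
- garlic1: garlic bulb, off-white, standing on its flat root end: round body 40 mm across, a stub of stem on top (9 mm across), 46 mm high in all, about 50 g. Origin: centre of the round body, 18 mm above its root end; z axis towards the stem. Between four and six bulbs are present, the others are absent (None from the start)
- garlic2: garlic bulb, off-white, standing on its flat root end: round body 40 mm across, a stub of stem on top (9 mm across), 46 mm high in all, about 50 g. Origin: centre of the round body, 18 mm above its root end; z axis towards the stem. Between four and six bulbs are present, the others are absent (None from the start)
- garlic3: garlic bulb, off-white, standing on its flat root end: round body 40 mm across, a stub of stem on top (9 mm across), 46 mm high in all, about 50 g. Origin: centre of the round body, 18 mm above its root end; z axis towards the stem. Between four and six bulbs are present, the others are absent (None from the start)
- garlic4: garlic bulb, off-white, standing on its flat root end: round body 40 mm across, a stub of stem on top (9 mm across), 46 mm high in all, about 50 g. Origin: centre of the round body, 18 mm above its root end; z axis towards the stem. Between four and six bulbs are present, the others are absent (None from the start)
- garlic5: garlic bulb, off-white, standing on its flat root end: round body 40 mm across, a stub of stem on top (9 mm across), 46 mm high in all, about 50 g. Origin: centre of the round body, 18 mm above its root end; z axis towards the stem. Between four and six bulbs are present, the others are absent (None from the start)
- garlic6: garlic bulb, off-white, standing on its flat root end: round body 40 mm across, a stub of stem on top (9 mm across), 46 mm high in all, about 50 g. Origin: centre of the round body, 18 mm above its root end; z axis towards the stem. Between four and six bulbs are present, the others are absent (None from the start)
- onion: brown onion, 68 mm across and 68 mm high, standing; not to be weighed. Origin: centre of its underside
- salt_mill: grey and steel salt mill, 52 mm across, 135 mm high. Origin: centre of its underside
- pepper_mill: dark wood and steel pepper mill, 52 mm across, 135 mm high. Origin: centre of its underside
- soap: green washing-up bottle, 60 mm across, 190 mm high. Origin: centre of its underside
- mug: blue mug, 80 mm across, 95 mm high, handle to its +y. Origin: centre of its underside
Mind the look-alikes: they are no part of the job. Leave any orange, purple or yellow look-alike of the garlic2 alone.

How it is judged:
By the outcome, as a careful person would: the job done as asked, in the order asked, and still so for the second after the job is handed in, with the robot touching nothing.
Of garlic1, garlic2, garlic3, garlic4, garlic5, garlic6 only 4 to 6 are there at a start; the rules pass over those that are not, and their reading is None.
At some moment in a run one of garlic1, garlic2, garlic3, garlic4, garlic5, garlic6 may be knocked a few centimetres aside while the robot is not near it.
Once in a run the grip may slacken for a moment while it holds something.
It also fails if it takes over 210 s, if anything falls off the work surface, if the arm or the gripper's body presses on something with over 40 N, if the wrist force passes 120 N, or if a joint passes its speed limit or range.

## Working session

There is one attempt and no reset: what is moved stays moved. The work goes in short steps, Python scripts to look and compute and a shell command to move; the robot and the scene stay as the last step left them, time stands still between calls to the robot, and variables do not carry over. Pictures are saved under pics/ and viewed, at most 14 in all, crops included, and the job is handed in when it is done.

```bash
mkdir -p pics; cat > h.py <<'E'
import numpy as np, cv2
from scipy.spatial.transform import Rotation as R
from cell import bot, vision
def save(n,fn):
    f=vision.grab_frame(n); cv2.imwrite('pics/'+fn,f['color'][:,:,::-1]); np.savez('pics/'+fn+'.npz',**{k:v for k,v in f.items()}); return f
def px2w(f,u,v,z):
    d=np.array([(u-f['cx'])/f['fx'],-(v-f['cy'])/f['fy'],-1.]); E=f['extrinsics']
    w=E[:3,:3]@d; o=E[:3,3]; return o+w*(z-o[2])/w[2]
def w2px(f,p):
    E=f['extrinsics']; c=E[:3,:3].T@(np.array(p)-E[:3,3]); return f['cx']+f['fx']*c[0]/-c[2], f['cy']-f['fy']*c[1]/-c[2]
def st():
    s=bot.sense(); print('t',round(s['time'],2),'p',np.round(s['eef_pos'],4),'rv',np.round(s['tcp_rot'],3),'gap',round(s['finger_gap'],4),'gf',round(s['grasp_force'],1),'F',np.round(s['ft_force'],1),'q',np.round(s['q'],2)); return s
E
python3 - <<'E'
from h import *
for n in ('top','scene'):
    f=save(n,n+'0.png'); print({k:(np.round(v,3) if k!='color' else 0) for k,v in f.items()})
s=st(); print(np.round(R.from_rotvec(s['tcp_rot']).as_matrix(),3))
E
```

```text
{'color': 0, 'fx': np.float64(396.376), 'fy': np.float64(396.376), 'cx': np.float64(289.359), 'cy': np.float64(213.06), 'extrinsics': array([[ 0.028,  0.987, -0.158,  0.396],
       [-1.   ,  0.03 ,  0.008,  0.006],
       [ 0.013,  0.157,  0.987,  1.082],
       [ 0.   ,  0.   ,  0.   ,  1.   ]])}
{'color': 0, 'fx': np.float64(522.364), 'fy': np.float64(522.364), 'cx': np.float64(273.906), 'cy': np.float64(211.703), 'extrinsics': array([[-0.875, -0.306,  0.374,  1.064],
       [ 0.483, -0.562,  0.671,  0.849],
       [ 0.005,  0.768,  0.64 ,  0.878],
       [ 0.   ,  0.   ,  0.   ,  1.   ]])}
t 0.1 p [ 0.1753 -0.5472  0.3031] rv [-3.102 -0.484 -0.   ] gap 0.0854 gf 0.0 F [ 0.2  0.5 -0.5] q [-1.47  0.18  1.61 -0.    1.35 -0.21]
[[ 0.952  0.305 -0.   ]
 [ 0.305 -0.952  0.002]
 [ 0.    -0.002 -1.   ]]
```

View pics/top0.png

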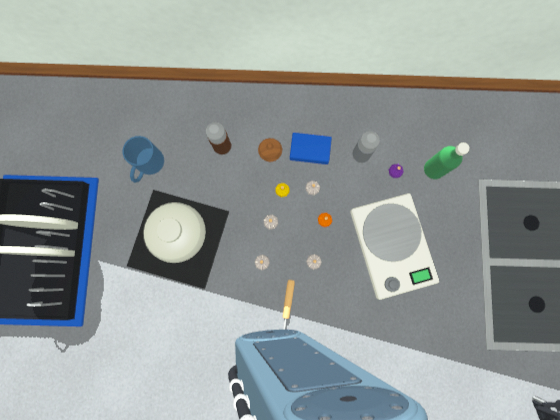

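View pics/scene0.png

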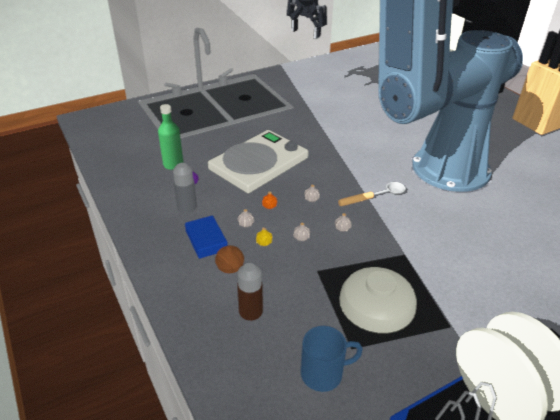

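The top view shows garlic at (313,188), (271,222), (262,262) and (314,262). The scene view shows the same four at (312,193), (246,217), (302,232) and (343,222). Things that could be mistaken for garlic in the top view are yellow (283,190), orange (325,220) and purple (396,171), plus the brown onion (270,149). The bowl is at (174,231) and the scale's pan at (392,232). I'll measure these and check the choice in a close crop.

```bash
python3 - <<'E'
from h import *
f=dict(np.load('pics/top0.png.npz')); g=dict(np.load('pics/scene0.png.npz'))
def tri(a,b):
    # least squares intersection of two rays
    A=np.zeros((3,3));B=np.zeros(3)
    for fr,(u,v) in ((f,a),(g,b)):
        o=fr['extrinsics'][:3,3]; d=px2w(fr,u,v,0)-o; d/=np.linalg.norm(d); M=np.eye(3)-np.outer(d,d);A+=M;B+=M@o
    return np.linalg.solve(A,B)
for n,a,z in (('g1',(313,188),.02),('g2',(271,222),.02),('g3',(262,262),.02),('g4',(314,262),.02),('yel',(283,190),.02),('org',(325,220),.02),('bowlfoot',(170,230),.072),('pan',(392,232),.045),('tare',(392,284),.048),('onion',(270,149),.04)):
    print(n,np.round(px2w(f,*a,z),3))
print(tri((262,262),(302,232)),tri((314,262),(343,222)),tri((262,262),(343,222)),tri((314,262),(312,193)))
im=f['color'][:,:,::-1]
c1=cv2.resize(im[170:290,240:345],None,fx=4,fy=4,interpolation=cv2.INTER_CUBIC)
c2=cv2.resize(im[180:300,120:235],None,fx=3,fy=3,interpolation=cv2.INTER_CUBIC)
o=np.zeros((480,c1.shape[1]+c2.shape[1],3),np.uint8);o[:,:c1.shape[1]]=c1;o[:360,c1.shape[1]:]=c2
cv2.imwrite('pics/crop1.png',o);print(o.shape)
E
```

```text
g1 [ 0.637 -0.066  0.02 ]
g2 [0.54  0.046 0.02 ]
g3 [0.432 0.066 0.02 ]
g4 [ 0.436 -0.073  0.02 ]
yel [0.629 0.016 0.02 ]
org [ 0.549 -0.1    0.02 ]
bowlfoot [0.504 0.3   0.072]
pan [ 0.519 -0.275  0.045]
tare [ 0.384 -0.273  0.048]
onion [0.738 0.055 0.04 ]
[ 0.47429588  0.04078544 -0.01832783] [ 0.40228408 -0.04469538 -0.0615615 ] [0.43063605 0.06641932 0.02053448] [ 0.43493936 -0.07207509  0.01990733]
(480, 765, 3)
```

View pics/crop1.png

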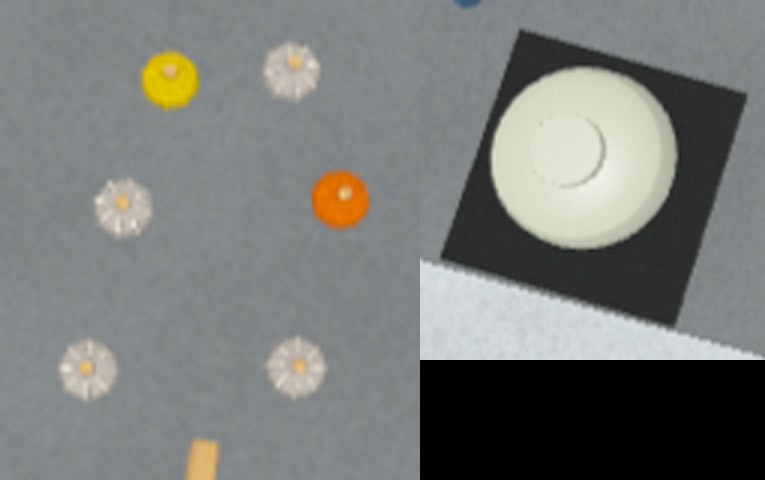

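The crop confirms four off-white bulbs, at top pixels (313,188), (271,222), (262,262) and (314,262). The yellow and orange ones are decoys. The bowl's foot is at (169,230), clear on the mat. Next I'll move above the bowl.

```bash
python3 -m creep '[[[0,0,0,0,0,-8],[0,0,0,0,0,-8],[0,0,0,0,0,-8],[0,0,0,0,0,-8],[0,0,0,0,0,-8],[0,0,0,0,0,-8],[0,0,0,0,0,-8],[0,0,0,0,0,-8],[0,0,0,0,0,-8]]]' 0 100
python3 -m creep '[[[0.036,0.014,0,0,0,0],[0.036,0.014,0,0,0,0],[0.036,0.014,0,0,0,0],[0.036,0.014,0,0,0,0],[0.036,0.014,0,0,0,0],[0.036,0.014,0,0,0,0],[0.036,0.014,0,0,0,0],[0.036,0.014,0,0,0,0],[0.036,0.014,0,0,0,0],[0.036,0.014,0,0,0,0]]]'
python3 -m creep '[[[0.036,0.014,0,0,0,0],[0.036,0.014,0,0,0,0],[0.036,0.014,0,0,0,0],[0.036,0.014,0,0,0,0],[0.036,0.014,0,0,0,0],[0.036,0.014,0,0,0,0],[0.036,0.014,0,0,0,0],[0.036,0.014,0,0,0,0],[0.036,0.014,0,0,0,0],[0.036,0.014,0,0,0,0]]]'
python3 - <<'E'
from h import *
s=st()
f=dict(np.load('pics/top0.png.npz'));print(px2w(f,169.3,230,.072),px2w(f,174.7,232.7,.01))
E
```

```text
time: 1.0
eef_pos: [0.1753, -0.5473, 0.3033]
tcp_rot: [-2.219, -2.222, -0.001]
ft_force: [-0.5, 0.2, 0.6]
finger_gap: 0.0858
grasp_force: 0.0
time: 2.0
eef_pos: [0.317, -0.1866, 0.3037]
tcp_rot: [-2.227, -2.216, -0.0]
ft_force: [1.3, 0.7, 0.5]
finger_gap: 0.0857
grasp_force: 0.0
time: 3.0
eef_pos: [0.4585, 0.1729, 0.3036]
tcp_rot: [-2.226, -2.217, 0.001]
ft_force: [0.4, -0.7, -0.8]
finger_gap: 0.0854
grasp_force: 0.0
t 3.0 p [0.4585 0.1729 0.3036] rv [-2.226e+00 -2.217e+00  1.000e-03] gap 0.0854 gf 0.0 F [ 0.4 -0.7 -0.8] q [ 0.12 -0.01  1.82 -0.    1.34  0.12]
[0.5041825  0.30212535 0.072     ] [0.50391789 0.30523558 0.01      ]
```

```bash
python3 -m creep '[[[0,0,0,0,8,0],[0,0,0,0,8,0],[0,0,0,0,8,0],[0,0,0,0,8,0],[0,0,0,0,8,0],[0,0,0,0,8,0],[0,0,0,0,8,0],[0,0,0,0,8,0],[0,0,0,0,8,0],[0,0,0,0,8,0]]]'
python3 - <<'E'
from h import *
s=st();print(np.round(R.from_rotvec(s['tcp_rot']).as_matrix(),3))
f=save('scene','s1.png')
E
```

```text
time: 4.0
eef_pos: [0.4587, 0.1705, 0.304]
tcp_rot: [-1.337, -1.33, -1.129]
ft_force: [-0.3, 0.2, 0.1]
finger_gap: 0.0853
grasp_force: 0.0
t 4.0 p [0.4587 0.1705 0.304 ] rv [-1.337 -1.33  -1.129] gap 0.0853 gf 0.0 F [-0.3  0.2  0.1] q [-0.41  0.24  2.02  1.17  1.77 -0.76]
[[ 0.     1.     0.006]
 [ 0.169 -0.006  0.986]
 [ 0.986  0.001 -0.169]]
```

View pics/s1.png

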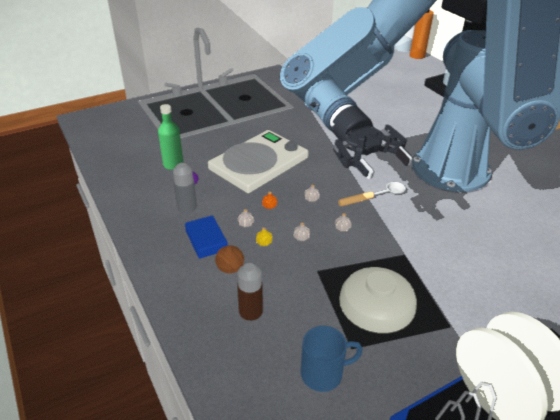

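The picture shows the tilt about tool y works: the gripper points sideways at (375,145), clear of everything. The bowl is still at (378,298). I'll untilt and go to the foot.

```bash
python3 -m creep '[[[0,0,0,0,-8,0],[0,0,0,0,-8,0],[0,0,0,0,-8,0],[0,0,0,0,-8,0],[0,0,0,0,-8,0],[0,0,0,0,-8,0],[0,0,0,0,-8,0],[0,0,0,0,-8,0],[0,0,0,0,-8,0],[0,0,0,0,-8,0]]]'
python3 -m creep '[[[0.03,0.01,0,0,0,0],[0.03,0.01,0,0,0,0],[0.03,0.01,0,0,0,0],[0.03,0.01,0,0,0,0],[0.01,0.005,0,0,0,0],[0,0,0.04,0,0,0],[0,0,0.04,0,0,0],[0,0,0.03,0,0,0],[0,0,0,0,0,0],[0,0,0,0,0,0]]]'
python3 - <<'E'
from h import *
s=st();print(bot.tcp_to_tips)
E
```

```text
time: 5.05
eef_pos: [0.4591, 0.1711, 0.3055]
tcp_rot: [2.221, 2.21, -0.001]
ft_force: [-1.0, -0.3, -0.2]
finger_gap: 0.0854
grasp_force: 0.0
time: 6.05
eef_pos: [0.5042, 0.3006, 0.1945]
tcp_rot: [2.226, 2.216, -0.0]
ft_force: [0.8, 0.2, -0.7]
finger_gap: 0.0854
grasp_force: 0.0
t 6.05 p [0.5042 0.3006 0.1945] rv [ 2.226  2.216 -0.   ] gap 0.0854 gf 0.0 F [ 0.8  0.2 -0.7] q [ 0.34  0.33  1.67 -0.    1.15  0.34]
0.0726
```

```bash
python3 -m creep '[[[0.002,0,0.03,0,0,0],[0,0,0.02,0,0,0],[0,0,0.01,0,0,0],[0,0,0.0075,0,0,0],[0,0,0,0,0,0],[0,0,0,0,0,0]]]'
python3 -m creep '[[[0,0,0,0,0,0],[0,0,0,0,0,0],[0,0,0,0,0,0],[0,0,0,0,0,0],[0,0,0,0,0,0],[0,0,0,0,0,0],[0,0,0,0,0,0],[0,0,0,0,0,0]]]' 255 80
```

```text
time: 6.65
eef_pos: [0.5049, 0.3032, 0.1277]
tcp_rot: [2.226, 2.216, 0.003]
ft_force: [0.7, -0.2, 0.0]
finger_gap: 0.0852
grasp_force: 0.0
time: 7.45
eef_pos: [0.5049, 0.3033, 0.1282]
tcp_rot: [2.225, 2.216, 0.003]
ft_force: [-0.8, -0.3, 7.5]
finger_gap: 0.0588
grasp_force: 85.9
```

```bash
python3 -m creep '[[[0,0,-0.01,0,0,0],[0,0,-0.01,0,0,0],[0,0,-0.02,0,0,0],[0,0,-0.03,0,0,0],[0,0,-0.03,0,0,0],[0,0,-0.03,0,0,0],[0,0,0,0,0,0],[0,0,0,0,0,0]]]' - 110
python3 - <<'E'
from h import *
s=st()
f=save('scene','s2.png')
cv2.imwrite('pics/s2c.png',cv2.resize(f['color'][130:360,250:500,::-1],None,fx=2.4,fy=2.4))
E
```

```text
time: 8.25
eef_pos: [0.504, 0.3029, 0.2566]
tcp_rot: [2.226, 2.216, 0.001]
ft_force: [-0.6, 0.3, -4.4]
finger_gap: 0.0575
grasp_force: 118.4
t 8.25 p [0.504  0.3029 0.2566] rv [2.226e+00 2.216e+00 1.000e-03] gap 0.0575 gf 118.4 F [-0.6  0.3 -4.4] q [ 0.34  0.25  1.62 -0.    1.27  0.34]
```

View pics/s2c.png

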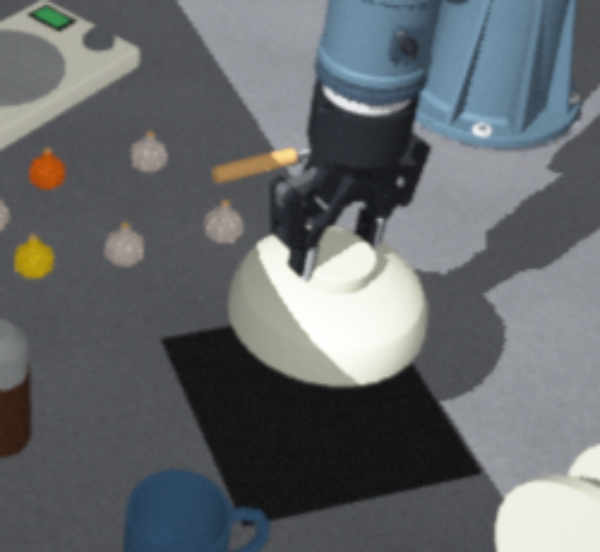

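The bowl is held squarely by its foot, at crop (330,290), with the mat clear below. Next I'll tilt it 80° and lower it.

```bash
python3 -m creep '[[[0,0,0,0,8,0],[0,0,0,0,8,0],[0,0,0,0,8,0],[0,0,0,0,8,0],[0,0,0,0,8,0],[0,0,0,0,8,0],[0,0,0,0,8,0],[0,0,0,0,8,0],[0,0,0,0,8,0],[0,0,0,0,8,0]]]'
python3 -m creep '[[[-0.0142,0,0.0025,0,0,0],[-0.0142,0,0.0025,0,0,0],[-0.0142,0,0.0025,0,0,0],[-0.0142,0,0.0025,0,0,0],[-0.0142,0,0.0025,0,0,0],[-0.0142,0,0.0025,0,0,0],[-0.0142,0,0.0025,0,0,0],[-0.0142,0,0.0025,0,0,0],[-0.0142,0,0.0025,0,0,0],[0,0,0,0,0,0]]]'
python3 - <<'E'
from h import *
s=st()
f=save('scene','s3.png')
cv2.imwrite('pics/s3c.png',cv2.resize(f['color'][100:400,220:520,::-1],None,fx=2,fy=2))
E
```

```text
time: 9.3
eef_pos: [0.5035, 0.3023, 0.2545]
tcp_rot: [-1.34, -1.328, -1.126]
ft_force: [-0.7, 0.9, -4.1]
finger_gap: 0.0579
grasp_force: 118.7
time: 10.3
eef_pos: [0.5021, 0.303, 0.1231]
tcp_rot: [-1.344, -1.331, -1.118]
ft_force: [-0.1, -0.1, -3.7]
finger_gap: 0.0578
grasp_force: 119.0
t 10.3 p [0.5021 0.303  0.1231] rv [-1.344 -1.331 -1.118] gap 0.0578 gf 119.0 F [-0.1 -0.1 -3.7] q [-0.12  0.71  1.86  1.38  1.48 -1.  ]
```

View pics/s3c.png

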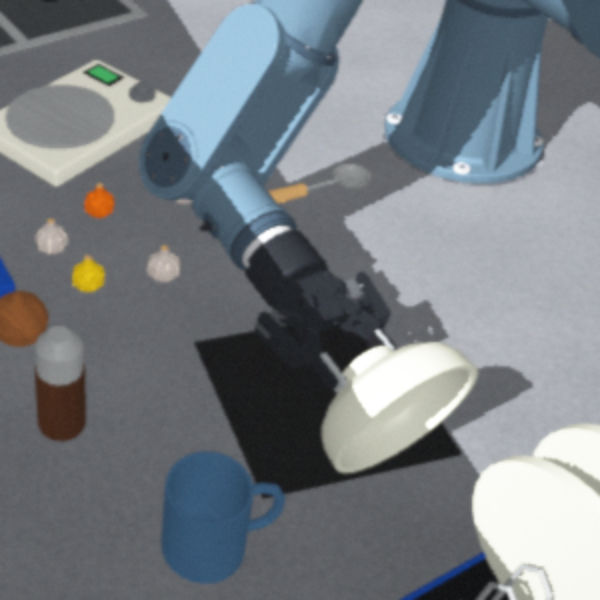

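The bowl hangs on its side, its lower rim edge at crop (345,468) just above the mat. The mug and rack are clear. I'll lower it to touch.

```bash
python3 -m creep '[[[-0.006,0,0.001,0,0,0],[-0.005,0,0.001,0,0,0],[-0.003,0,0.0005,0,0,0],[0,0,0,0,0,0],[0,0,0,0,0,0]]]'
python3 -m creep '[[[-0.0015,0,0,0,0,0],[0,0,0,0,0,0],[0,0,0,0,0,0]]]'
```

```text
time: 10.85
eef_pos: [0.5041, 0.3029, 0.1126]
tcp_rot: [-1.34, -1.334, -1.125]
ft_force: [0.7, 0.5, -2.8]
finger_gap: 0.0581
grasp_force: 119.0
time: 11.15
eef_pos: [0.5041, 0.3027, 0.111]
tcp_rot: [-1.34, -1.334, -1.125]
ft_force: [-0.4, 0.2, -3.1]
finger_gap: 0.058
grasp_force: 119.0
```

```bash
python3 -m creep '[[[-0.003,0,0.0005,0,0,0],[0,0,0,0,0,0],[0,0,0,0,0,0]]]'
python3 -m creep '[[[-0.002,0,0,0,0,0],[0,0,0,0,0,0],[0,0,0,0,0,0]]]'
```

```text
time: 11.45
eef_pos: [0.504, 0.3027, 0.1078]
tcp_rot: [-1.34, -1.334, -1.124]
ft_force: [0.1, -0.2, -4.0]
finger_gap: 0.0581
grasp_force: 119.0
time: 11.75
eef_pos: [0.504, 0.3023, 0.1059]
tcp_rot: [-1.34, -1.334, -1.124]
ft_force: [0.3, -1.0, -3.0]
finger_gap: 0.0579
grasp_force: 119.0
```

```bash
python3 -m creep '[[[-0.002,0,0,0,0,0],[0,0,0,0,0,0],[0,0,0,0,0,0]]]'
python3 -m creep '[[[-0.0015,0,0,0,0,0],[0,0,0,0,0,0],[0,0,0,0,0,0]]]'
```

```text
time: 12.05
eef_pos: [0.504, 0.3019, 0.1039]
tcp_rot: [-1.34, -1.334, -1.124]
ft_force: [-0.5, 0.5, -3.5]
finger_gap: 0.0576
grasp_force: 119.0
time: 12.35
eef_pos: [0.504, 0.3017, 0.1024]
tcp_rot: [-1.34, -1.334, -1.124]
ft_force: [0.5, 1.2, -3.8]
finger_gap: 0.058
grasp_force: 119.0
```

```bash
python3 -m creep '[[[-0.002,0,0,0,0,0],[0,0,0,0,0,0],[0,0,0,0,0,0]]]'
python3 -m creep '[[[-0.002,0,0,0,0,0],[0,0,0,0,0,0],[0,0,0,0,0,0]]]'
```

```text
time: 12.65
eef_pos: [0.5042, 0.3013, 0.1011]
tcp_rot: [-1.339, -1.334, -1.126]
ft_force: [-0.7, -2.8, 2.3]
finger_gap: 0.058
grasp_force: 119.3
time: 12.95
eef_pos: [0.5045, 0.3009, 0.1]
tcp_rot: [-1.337, -1.333, -1.127]
ft_force: [-1.0, -4.7, 7.2]
finger_gap: 0.0579
grasp_force: 119.8
```

```bash
python3 - <<'E'
from h import *
s=st()
f=save('scene','s4.png')
cv2.imwrite('pics/s4c.png',cv2.resize(f['color'][220:370,320:470,::-1],None,fx=4,fy=4))
E
```

```text
t 12.95 p [0.5045 0.3009 0.1   ] rv [-1.337 -1.333 -1.127] gap 0.0579 gf 119.8 F [-1.  -4.7  7.2] q [-0.12  0.77  1.84  1.38  1.48 -1.04]
```

View pics/s4c.png

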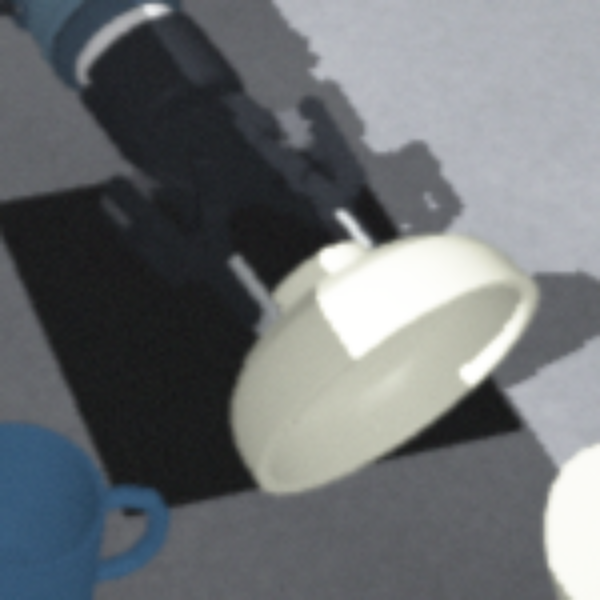

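The rim is resting on the mat, contact confirmed at crop (275,490). I'll release and retreat.

```bash
python3 -m creep '[[[0.001,0,0,0,0,0],[0,0,-0.02,0,0,0],[0.005,0,-0.05,0,0,0],[0.01,0,-0.05,0,0,0],[0.02,0,-0.045,0,0,0],[0.03,0,-0.03,0,0,0],[0.04,0,0,0,0,0],[0.04,0,0,0,0,0],[0,0,0,0,0,0],[0,0,0,0,0,0]]]' 0
python3 - <<'E'
from h import *
s=st()
f=save('scene','s5.png');save('top','t5.png')
E
```

```text
time: 14.0
eef_pos: [0.5033, 0.1356, 0.2762]
tcp_rot: [-1.34, -1.337, -1.125]
ft_force: [-0.1, -0.4, -0.6]
finger_gap: 0.0855
grasp_force: 0.0
t 14.0 p [0.5033 0.1356 0.2762] rv [-1.34  -1.337 -1.125] gap 0.0855 gf 0.0 F [-0.1 -0.4 -0.6] q [-0.44  0.39  1.89  1.15  1.77 -0.79]
```

View pics/s5.png

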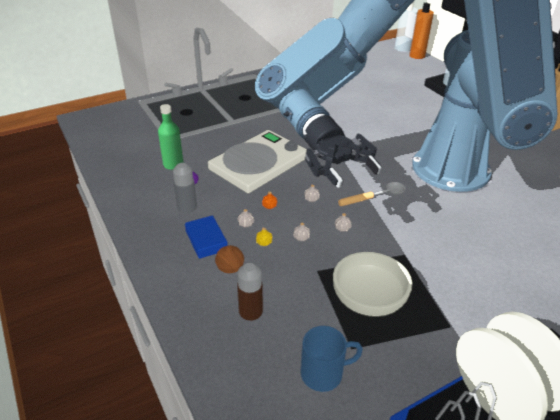

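View pics/t5.png

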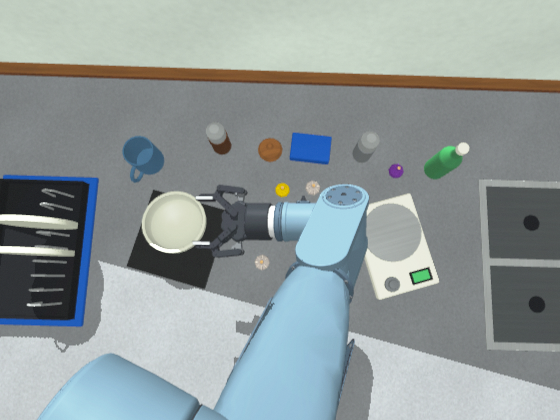

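The bowl is now upright on its foot on the mat: scene (372,283), top rim centre about (174,222). Nothing else moved. I'll untilt the tool and measure the bowl precisely.

```bash
python3 -m creep '[[[0,0,0,0,-8,0],[0,0,0,0,-8,0],[0,0,0,0,-8,0],[0,0,0,0,-8,0],[0,0,0,0,-8,0],[0,0,0,0,-8,0],[0,0,0,0,-8,0],[0,0,0,0,-8,0],[0,0,0,0,-8,0],[0,0,0,0,-8,0]]]' 130
cat >> h.py <<'E'
def rim(f,guess,z,r=0.082):
    # fit circle on plane z to bowl rim: outer white-blob contour
    im=f['color'].astype(int); mx=im.max(2); 
    hsv=cv2.cvtColor(f['color'],cv2.COLOR_RGB2HSV)
    m=((hsv[...,2]>140)&(im[...,0]>=im[...,2]+8)).astype(np.uint8)
    m=cv2.morphologyEx(m,cv2.MORPH_OPEN,np.ones((3,3),np.uint8))
    n,l,s,c=cv2.connectedComponentsWithStats(m)
    u,v=map(int,map(round,w2px(f,(*guess,z)))); k=l[v,u]
    if k==0: print('no blob');return None
    q=cv2.findContours((l==k).astype(np.uint8),cv2.RETR_EXTERNAL,cv2.CHAIN_APPROX_NONE)[0]; q=max(q,key=len)[:,0]
    P=np.array([px2w(f,a,b,z)[:2] for a,b in q])
    from scipy.optimize import least_squares
    o=least_squares(lambda p:np.hypot(*(P-p[:2]).T)-p[2],[*guess,r],loss='soft_l1',f_scale=.002)
    print('rim',np.round(o.x,4),'resid',np.round(np.median(abs(o.fun)),4),'px',s[k]); return o.x
E
python3 - <<'E'
from h import *
s=st()
f=save('top','t6.png');rim(f,(.51,.295),.072)
f=dict(np.load('pics/t5.png.npz'));rim(f,(.51,.295),.072)
E
```

```text
time: 15.1
eef_pos: [0.5032, 0.1354, 0.2746]
tcp_rot: [2.224, 2.215, -0.008]
ft_force: [0.3, -0.2, -0.9]
finger_gap: 0.0419
grasp_force: 0.0
t 15.1 p [0.5032 0.1354 0.2746] rv [ 2.224  2.215 -0.008] gap 0.0419 gf 0.0 F [ 0.3 -0.2 -0.9] q [ 0.04  0.09  1.77 -0.01  1.28  0.04]
rim [0.4788 0.2616 0.0384] resid 0.0037 px [169 227  36  30 764]
rim [0.5282 0.2922 0.0787] resid 0.0018 px [ 142  191   64   61 3000]
```

```bash
python3 - <<'E'
from h import *
for n in ('t5','s5'):
    f=dict(np.load(f'pics/{n}.png.npz'));rim(f,(.525,.292),.072)
    # edge-contrast fit: maximise brightness step across projected rim circle r=.082
    g=cv2.GaussianBlur(cv2.cvtColor(f['color'],cv2.COLOR_RGB2GRAY).astype(np.float32),(0,0),.8)
    best=[]
    th=np.linspace(0,2*np.pi,120,endpoint=False)
    for x in np.arange(.505,.545,.0015):
        for y in np.arange(.275,.31,.0015):
            sc=0
            v=[]
            for r in (.079,.085):
                uv=np.array([w2px(f,(x+r*np.cos(t),y+r*np.sin(t),.072)) for t in th],np.float32)
                v.append(cv2.remap(g,uv[:,0].copy(),uv[:,1].copy(),cv2.INTER_LINEAR)[:,0])
            best.append((np.mean(np.clip(v[0]-v[1],-20,60)),x,y))
    best.sort(reverse=True);print(n,np.round(best[:4],4))
E
```

```text
rim [0.5282 0.2922 0.0787] resid 0.0018 px [ 142  191   64   61 3000]
t5 [[56.8715  0.5245  0.293 ]
 [56.4258  0.5245  0.2915]
 [56.1949  0.526   0.293 ]
 [55.9859  0.526   0.2915]]
rim [0.5247 0.2974 0.084 ] resid 0.0034 px [ 334  252   77   64 3816]
s5 [[43.89    0.5185  0.2945]
 [43.8206  0.52    0.293 ]
 [43.7895  0.52    0.2945]
 [43.6357  0.5185  0.293 ]]
```

```bash
python3 -m creep '[[[0.0197,-0.0113,0.0078,0,0,0],[0.0197,-0.0113,0.0078,0,0,0],[0.0197,-0.0113,0.0078,0,0,0],[0.0197,-0.0113,0.0078,0,0,0],[0.0197,-0.0113,0.0078,0,0,0],[0.0197,-0.0113,0.0078,0,0,0],[0.0197,-0.0113,0.0078,0,0,0],[0.0197,-0.0113,0.0078,-6.5,0,0],[0,0,0,-6.5,0,0],[0,0,0,0,0,0]]]' 130 60
cat >> h.py <<'E'
def to(T):
    s=st(); M=R.from_rotvec(s['tcp_rot']).as_matrix(); print('axes',np.round(M.T,3).tolist(),'shift',np.round(M.T@(np.array(T)-s['eef_pos']),4))
E
python3 - <<'E'
from h import *
to((.4353,.293,.1146))
E
```

```text
time: 16.15
eef_pos: [0.4105, 0.2933, 0.2106]
tcp_rot: [2.105, 2.102, 0.233]
ft_force: [0.1, -0.5, 0.4]
finger_gap: 0.0417
grasp_force: 0.0
t 16.15 p [0.4105 0.2933 0.2106] rv [2.105 2.102 0.233] gap 0.0417 gf 0.0 F [ 0.1 -0.5  0.4] q [ 0.43  0.05  1.97 -0.12  0.92  0.49]
axes [[0.002, 1.0, -0.001], [0.975, -0.001, 0.22], [0.22, -0.001, -0.975]] shift [-0.0002  0.0031  0.0991]
```

```bash
python3 -m creep '[[[0,0.003,0.02,0,0,0],[0,0,0.02,0,0,0],[0,0,0.02,0,0,0],[0,0,0.015,0,0,0],[0,0,0.015,0,0,0],[0,0,0.009,0,0,0],[0,0,0,0,0,0],[0,0,0,0,0,0]]]'
python3 -m creep '[[[0,0,0,0,0,0],[0,0,0,0,0,0],[0,0,0,0,0,0],[0,0,0,0,0,0],[0,0,0,0,0,0],[0,0,0,0,0,0]]]' 255 50
```

```text
time: 16.95
eef_pos: [0.4391, 0.293, 0.1175]
tcp_rot: [2.107, 2.096, 0.237]
ft_force: [-0.7, 0.0, -0.6]
finger_gap: 0.0417
grasp_force: 0.0
time: 17.55
eef_pos: [0.4388, 0.2937, 0.1179]
tcp_rot: [2.105, 2.097, 0.24]
ft_force: [-2.2, 2.5, 3.7]
finger_gap: 0.0066
grasp_force: 51.6
```

```bash
python3 -m creep '[[[0,0,0,0,0,0],[0,0.001,-0.005,0,0,0],[0,0.001,-0.005,0,0,0],[0,0.004,-0.018,0,0,0],[0,0.004,-0.018,0,0,0],[0,0.006,-0.027,0,0,0],[0,0.006,-0.027,0,0,0],[0,0.006,-0.027,0,0,0],[0,0,0,0,0,0],[0,0,0,0,0,0]]]' - 100
python3 - <<'E'
from h import *
s=st()
f=save('scene','s7.png')
cv2.imwrite('pics/s7c.png',cv2.resize(f['color'][130:340,260:480,::-1],None,fx=2.2,fy=2.2))
E
```

```text
time: 18.55
eef_pos: [0.4373, 0.2931, 0.2473]
tcp_rot: [2.106, 2.096, 0.239]
ft_force: [-0.6, -0.2, -4.2]
finger_gap: 0.0056
grasp_force: 98.2
t 18.55 p [0.4373 0.2931 0.2473] rv [2.106 2.096 0.239] gap 0.0056 gf 98.2 F [-0.6 -0.2 -4.2] q [ 0.41  0.04  1.9  -0.11  1.    0.46]
```

View pics/s7c.png

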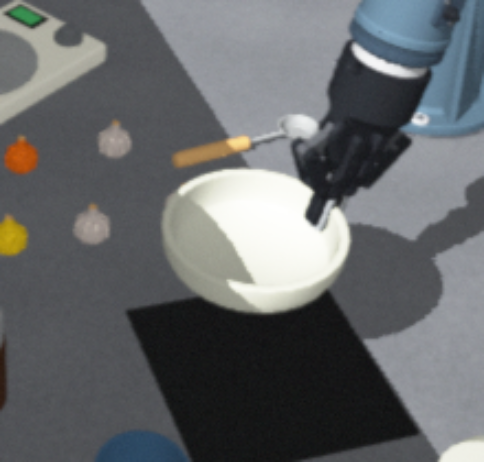

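The bowl is held level by its near rim at crop (325,210), and everything else is undisturbed. Next I'll measure the pan, tare button and held bowl.

```bash
cat >> h.py <<'E'
def circ(f,g0,z,r,span=.02,sgn=1,d=.004,step=.0015,cap=60):
    g=cv2.GaussianBlur(cv2.cvtColor(f['color'],cv2.COLOR_RGB2GRAY).astype(np.float32),(0,0),.8)
    th=np.linspace(0,2*np.pi,90,endpoint=False); E=f['extrinsics']; best=[]
    for x in np.arange(g0[0]-span,g0[0]+span,step):
        for y in np.arange(g0[1]-span,g0[1]+span,step):
            v=[]
            for rr in (r-d,r+d):
                uv=np.array(w2px_v(f,x+rr*np.cos(th),y+rr*np.sin(th),z),np.float32)
                v.append(cv2.remap(g,uv[0].copy(),uv[1].copy(),cv2.INTER_LINEAR)[:,0])
            best.append((np.mean(np.clip(sgn*(v[0]-v[1]),-20,cap)),x,y))
    best.sort(reverse=True); return np.round(np.mean(best[:5],0),4)
def w2px_v(f,x,y,z):
    E=f['extrinsics']; c=E[:3,:3].T@(np.stack([x,y,np.full_like(x,z)])-E[:3,3:4]); return f['cx']-f['fx']*c[0]/c[2], f['cy']+f['fy']*c[1]/c[2]
E
python3 - <<'E'
from h import *
for n in ('top0','scene0'):
    f=dict(np.load(f'pics/{n}.png.npz'))
    print(n,'pan',circ(f,(.519,-.275),.045,.078,sgn=-1),'tare',circ(f,(.384,-.273),.048,.012,span=.012,sgn=-1,d=.003,step=.001))
    for q in ((.637,-.066),(.54,.046),(.432,.066),(.436,-.073)): print(circ(f,q,.02,.020,span=.012,d=.004,step=.001))
f=dict(np.load('pics/s7.png.npz')); print('bowl s',circ(f,(.522,.293),.201,.082))
f=save('top','t7.png'); print('bowl t',circ(f,(.522,.293),.201,.082))
E
```

```text
top0 pan [48.0692  0.5197 -0.2731] tare [31.9492  0.3852 -0.2612]
[41.3959  0.6392 -0.0644]
[41.3499  0.5412  0.0476]
[39.7159  0.432   0.067 ]
[42.4448  0.4372 -0.0716]
scene0 pan [31.6466  0.5209 -0.2683] tare [21.408   0.3956 -0.2696]
[37.9827  0.6408 -0.0568]
[39.1109  0.5444  0.0552]
[37.0299  0.4358  0.0752]
[36.3916  0.4408 -0.0628]
bowl s [48.5068  0.5266  0.2883]
bowl t [52.568   0.5254  0.2847]
```

```bash
python3 -m creep '[[[-0.02,0,0,0,0,0],[-0.035,0,0,0,0,0],[-0.035,0,0,0,0,0],[-0.035,0,0,0,0,0],[-0.035,0,0,0,0,0],[-0.035,0,0,0,0,0],[-0.035,0,0,0,0,0],[-0.035,0,0,0,0,0],[-0.035,0,0,0,0,0],[-0.035,0,0,0,0,0]]]'
python3 -m creep '[[[-0.035,0,0,0,0,0],[-0.035,0,0,0,0,0],[-0.035,0,0,0,0,0],[-0.035,0,0,0,0,0],[-0.035,0,0,0,0,0],[-0.03,0,0,0,0,0],[-0.02,0,0,0,0,0],[0,0,0,0,0,0],[0,0,0,0,0,0]]]'
python3 - <<'E'
from h import *
to((.432,-.267,.175))
f=save('scene','s8.png'); 
p=bot.sense()['eef_pos']; z=p[2]-.1179+.072
print('bowl s',circ(f,(p[0]+.088,p[1]-.004),z,.082))
f=save('top','t8.png'); print('bowl t',circ(f,(p[0]+.088,p[1]-.004),z,.082))
E
```

```text
time: 19.65
eef_pos: [0.4348, -0.0428, 0.2458]
tcp_rot: [2.108, 2.098, 0.237]
ft_force: [1.1, 0.6, -3.1]
finger_gap: 0.0059
grasp_force: 98.2
time: 20.55
eef_pos: [0.4342, -0.2662, 0.2457]
tcp_rot: [2.11, 2.098, 0.239]
ft_force: [-0.3, -0.3, -2.9]
finger_gap: 0.0056
grasp_force: 98.3
t 20.55 p [ 0.4342 -0.2662  0.2457] rv [2.11  2.098 0.239] gap 0.0056 gf 98.3 F [-0.3 -0.3 -2.9] q [-0.87 -0.    1.94  0.2   1.06 -0.95]
axes [[0.005, 1.0, 0.003], [0.975, -0.006, 0.222], [0.222, 0.002, -0.975]] shift [-0.0011 -0.0178  0.0684]
bowl s [35.8836  0.5237 -0.268 ]
bowl t [43.6126  0.5231 -0.2722]
```

```bash
python3 -m creep '[[[-0.001,-0.005,0.014,0,0,0],[0,-0.004,0.014,0,0,0],[0,-0.003,0.013,0,0,0],[0,-0.003,0.013,0,0,0],[0,-0.003,0.012,0,0,0],[0,-0.0015,0.006,0,0,0],[0,0,0,0,0,0],[0,0,0,0,0,0]]]'
python3 -m creep '[[[0,-0.0007,0.003,0,0,0],[0,-0.0007,0.003,0,0,0],[0,0,0,0,0,0],[0,0,0,0,0,0]]]'
python3 -m creep '[[[0,-0.0005,0.002,0,0,0],[0,0,0,0,0,0],[0,0,0,0,0,0]]]'
python3 -m creep '[[[0,-0.0005,0.002,0,0,0],[0,0,0,0,0,0],[0,0,0,0,0,0]]]'
```

```text
time: 21.45
eef_pos: [0.4324, -0.2678, 0.1733]
tcp_rot: [2.105, 2.096, 0.239]
ft_force: [-0.7, 0.0, -3.8]
finger_gap: 0.0057
grasp_force: 98.2
time: 21.85
eef_pos: [0.4322, -0.2676, 0.1669]
tcp_rot: [2.106, 2.096, 0.239]
ft_force: [0.8, 0.1, -3.3]
finger_gap: 0.0055
grasp_force: 98.1
time: 22.15
eef_pos: [0.4321, -0.2676, 0.1648]
tcp_rot: [2.106, 2.097, 0.239]
ft_force: [0.3, -0.3, -3.2]
finger_gap: 0.0058
grasp_force: 98.2
time: 22.45
eef_pos: [0.4321, -0.2676, 0.1627]
tcp_rot: [2.106, 2.097, 0.239]
ft_force: [0.2, -0.5, -2.8]
finger_gap: 0.0058
grasp_force: 98.2
```

```bash
python3 -m creep '[[[0,-0.0005,0.002,0,0,0],[0,0,0,0,0,0],[0,0,0,0,0,0]]]'
python3 -m creep '[[[0,-0.0004,0.0015,0,0,0],[0,0,0,0,0,0],[0,0,0,0,0,0]]]'
python3 -m creep '[[[0,-0.0003,0.001,0,0,0],[0,0,0,0,0,0],[0,0,0,0,0,0]]]'
```

```text
time: 22.75
eef_pos: [0.4321, -0.2676, 0.1606]
tcp_rot: [2.106, 2.097, 0.239]
ft_force: [0.4, -0.0, -3.5]
finger_gap: 0.0062
grasp_force: 98.2
time: 23.05
eef_pos: [0.4322, -0.2678, 0.1594]
tcp_rot: [2.105, 2.096, 0.239]
ft_force: [-0.8, 0.3, -1.7]
finger_gap: 0.0057
grasp_force: 98.8
time: 23.35
eef_pos: [0.4323, -0.2679, 0.1589]
tcp_rot: [2.105, 2.096, 0.239]
ft_force: [-4.3, 2.3, 5.4]
finger_gap: 0.0052
grasp_force: 100.4
```

```bash
python3 -m creep '[[[0,0,0,0,0,0],[0,0,0,0,0,0],[0,0,0,0,0,0],[0,0,0,0,0,0],[0,0,-0.01,0,0,0],[0,0,-0.03,0,0,0],[0,0,-0.03,0,0,0],[0,0,-0.04,0,0,0],[0,0,0,6.5,0,0],[0,0,0,6.5,0,0]]]' 140
python3 -m creep '[[[0,-0.03,0,0,0,0],[0,-0.03,0,0,0,0],[0.03,-0.02,0,0,0,0],[0.04,0,0,0,0,0],[0.04,0,0,0,0,0],[0.04,0,0,0,0,0],[0,0,0,0,0,0]]]'
python3 - <<'E'
from h import *
st()
f=save('scene','s9.png');g=save('top','t9.png')
print('bowl s',circ(f,(.52,-.271),.113,.082));print('bowl t',circ(g,(.52,-.271),.113,.082))
for q in ((.639,-.064),(.541,.047),(.432,.067),(.437,-.072)): print(circ(g,q,.02,.020,span=.03,d=.004,step=.0015))
a=cv2.resize(f['color'][80:260,170:370,::-1],None,fx=2,fy=2);b=cv2.resize(g['color'][160:320,240:450,::-1],None,fx=1.9,fy=2.25)
o=np.hstack([a,b]);print(o.shape,b.shape);cv2.imwrite('pics/c9.png',o)
E
```

```text
time: 24.35
eef_pos: [0.4071, -0.2687, 0.2688]
tcp_rot: [2.226, 2.212, -0.006]
ft_force: [0.3, -0.5, -0.8]
finger_gap: 0.0384
grasp_force: 0.0
time: 25.05
eef_pos: [0.3273, -0.1137, 0.2655]
tcp_rot: [-2.222, -2.221, -0.002]
ft_force: [-0.3, -0.2, 0.3]
finger_gap: 0.0386
grasp_force: 0.0
t 25.05 p [ 0.3273 -0.1137  0.2655] rv [-2.222e+00 -2.221e+00 -2.000e-03] gap 0.0386 gf 0.0 F [-0.3 -0.2  0.3] q [-0.68 -0.35  2.18  0.    1.31 -0.68]
bowl s [29.9799  0.5204 -0.2718]
bowl t [31.471   0.5213 -0.2739]
[41.7803  0.6387 -0.0646]
[41.5368  0.5413  0.0476]
[39.8691  0.432   0.067 ]
[ 0.9598  0.4406 -0.0963]
(360, 799, 3) (360, 399, 3)
```

View pics/c9.png

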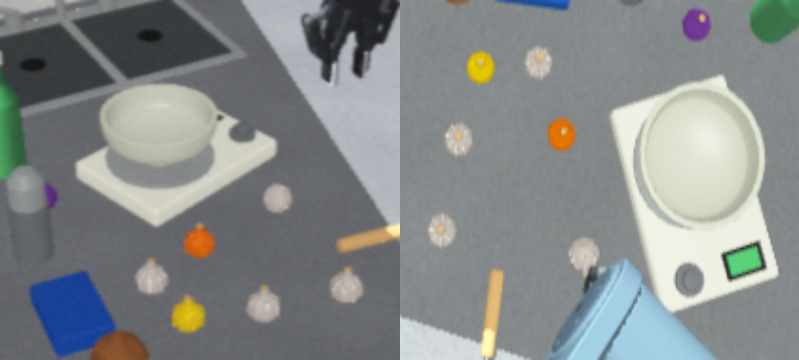

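In the left crop, the bowl stands upright on the pan and the tare button is at (243,131). In the right crop, the button is at (690,278). One garlic was knocked and lies at left (278,198), right (585,252). Next I'll find the tare button and press it.

```bash
python3 -m creep '[[[0,0,0,0,0,8.5],[0,0,0,0,0,8.5],[0,0,0,0,0,8.5],[0,0,0,0,0,8.5],[0,0,0,0,0,8.5],[0,0,0,0,0,8.5],[0,0,0,0,0,8.5],[0,0,0,0,0,8.5],[0,0,0,0,0,8.5],[0,0,0,0,0,8.5]]]' 255 50
python3 -m creep '[[[0,0,0,0,0,5],[0,0,0,0,0,0],[0,0,0,0,0,0]]]' 
python3 - <<'E'
from h import *
f=dict(np.load('pics/t9.png.npz'));g=dict(np.load('pics/s9.png.npz'))
print(px2w(f,392.5,283.8,.048),px2w(g,291.5,145.5,.048))
to((.383,-.273,.13))
E
```

```text
time: 26.15
eef_pos: [0.3281, -0.1187, 0.2657]
tcp_rot: [3.139, 0.117, 0.0]
ft_force: [-0.1, -0.1, 0.1]
finger_gap: -0.0
grasp_force: 0.0
time: 26.45
eef_pos: [0.328, -0.1181, 0.2655]
tcp_rot: [3.141, -0.005, 0.0]
ft_force: [0.6, 0.6, 0.2]
finger_gap: 0.0001
grasp_force: 0.0
[ 0.3846356  -0.27388756  0.048     ] [ 0.38669298 -0.2630022   0.048     ]
t 26.45 p [ 0.328  -0.1181  0.2655] rv [ 3.141 -0.005  0.   ] gap 0.0001 gf 0.0 F [0.6 0.6 0.2] q [-0.69 -0.34  2.17 -0.    1.31  0.88]
axes [[1.0, -0.003, 0.0], [-0.003, -1.0, 0.0], [0.0, -0.0, -1.0]] shift [0.0555 0.1547 0.1355]
```

```bash
python3 -m creep '[[[0.01,0.03,0,0,0,0],[0.01,0.03,0,0,0,0],[0.01,0.03,0,0,0,0],[0.01,0.03,0,0,0,0],[0.0165,0.034,0,0,0,0],[0,0,0.04,0,0,0],[0,0,0.04,0,0,0],[0,0,0.035,0,0,0],[0,0,0.015,0,0,0],[0,0,0,0,0,0]]]'
python3 - <<'E'
from h import *
to((.3845,-.272,.1146))
E
```

```text
time: 27.45
eef_pos: [0.3823, -0.2705, 0.1327]
tcp_rot: [-3.137, 0.005, 0.006]
ft_force: [-0.9, -0.1, 0.5]
finger_gap: -0.0003
grasp_force: 0.0
t 27.45 p [ 0.3823 -0.2705  0.1327] rv [-3.137  0.005  0.006] gap -0.0003 gf 0.0 F [-0.9 -0.1  0.5] q [-0.87  0.19  1.99 -0.    0.97  0.7 ]
axes [[1.0, -0.003, -0.004], [-0.003, -1.0, -0.004], [-0.004, 0.004, -1.0]] shift [0.0022 0.0016 0.0181]
```

```bash
python3 -m creep '[[[0.002,0.0015,0.008,0,0,0],[0,0,0.004,0,0,0],[0,0,0,0,0,0],[0,0,0,0,0,0]]]'
python3 -m creep '[[[0,0,0.003,0,0,0],[0,0,0,0,0,0],[0,0,0,0,0,0]]]'
python3 -m creep '[[[0,0,0.003,0,0,0],[0,0,0,0,0,0],[0,0,0,0,0,0]]]'
```

```text
time: 27.85
eef_pos: [0.3862, -0.2736, 0.1242]
tcp_rot: [3.14, -0.006, 0.002]
ft_force: [0.7, -0.9, 1.8]
finger_gap: -0.0
grasp_force: 0.6
time: 28.15
eef_pos: [0.3862, -0.2734, 0.1208]
tcp_rot: [3.14, -0.007, 0.002]
ft_force: [1.9, -1.0, 3.4]
finger_gap: -0.0
grasp_force: 1.4
time: 28.45
eef_pos: [0.3862, -0.2735, 0.1185]
tcp_rot: [3.14, -0.007, 0.001]
ft_force: [-2.1, 0.3, 12.5]
finger_gap: 0.0001
grasp_force: 6.8
```

```bash
python3 -m creep '[[[0,0,0.0015,0,0,0],[0,0,0,0,0,0],[0,0,0,0,0,0]]]'
python3 -m creep '[[[0,0,-0.02,0,0,0],[0,0,-0.04,0,0,0],[0,0,-0.04,0,0,0],[0,0,-0.04,0,0,0],[-0.02,-0.02,0,0,0,0],[0,-0.04,0,0,0,0],[0,-0.04,0,0,0,0],[0,0,0,0,0,0]]]' 0
python3 - <<'E'
from h import *
st()
g=save('top','t10.png')
cv2.imwrite('pics/t10c.png',cv2.resize(g['color'][160:310,230:430,::-1],None,fx=3.5,fy=3.5))
E
```

```text
time: 28.75
eef_pos: [0.3864, -0.2736, 0.1181]
tcp_rot: [3.14, -0.006, 0.001]
ft_force: [-5.9, 4.1, 27.9]
finger_gap: 0.0003
grasp_force: 13.9
time: 29.55
eef_pos: [0.365, -0.1686, 0.2545]
tcp_rot: [-3.138, 0.002, 0.003]
ft_force: [-0.3, -0.9, -0.9]
finger_gap: 0.0857
grasp_force: 0.0
t 29.55 p [ 0.365  -0.1686  0.2545] rv [-3.138e+00  2.000e-03  3.000e-03] gap 0.0857 gf 0.0 F [-0.3 -0.9 -0.9] q [-0.73 -0.17  2.07  0.    1.25  0.84]
```

View pics/t10c.png

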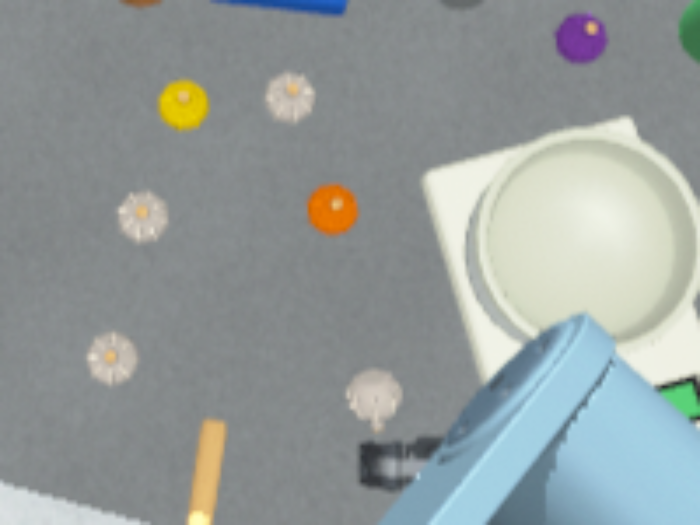

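In the crop, the garlic at (375,395) lies on its side with its stem towards the robot. The others stand at (290,97), (142,217) and (112,358), and the bowl is centred and empty. Tare bottomed out at 28 N. I'll take the fallen bulb first.

```bash
python3 - <<'E'
from h import *
f=dict(np.load('pics/t10.png.npz'))
p=px2w(f,337.1,272.5,.02);print(p, circ(f,p[:2],.02,.020,span=.012,step=.001))
to((p[0],p[1],.074))
E
```

```text
[ 0.40973573 -0.13443032  0.02      ] [41.3119  0.4093 -0.1326]
t 29.6 p [ 0.3656 -0.1706  0.255 ] rv [-3.14e+00  2.00e-03  2.00e-03] gap 0.0856 gf 0.0 F [ 1.2  0.1 -0.1] q [-0.73 -0.17  2.06  0.    1.25  0.84]
axes [[1.0, -0.001, -0.001], [-0.001, -1.0, -0.001], [-0.001, 0.001, -1.0]] shift [ 0.0444 -0.036   0.181 ]
```

```bash
python3 -m creep '[[[0.022,-0.018,0,0,0,0],[0.022,-0.018,0,0,0,0],[0,0,0.04,0,0,0],[0,0,0.04,0,0,0],[0,0,0.04,0,0,0],[0,0,0.03,0,0,0],[0,0,0.02,0,0,0],[0,0,0.011,0,0,0],[0,0,0,0,0,0],[0,0,0,0,0,0]]]' 0 40
python3 -m creep '[[[0,0,0,0,0,0],[0,0,0,0,0,0],[0,0,0,0,0,0],[0,0,0,0,0,0],[0,0,0,0,0,0],[0,0,0,0,0,0]]]' 255 40
python3 -m creep '[[[0,0,-0.02,0,0,0],[0,0,-0.04,0,0,0],[0,0,-0.04,0,0,0],[0,0,-0.04,0,0,0],[0,0,-0.02,0,0,0],[0,0,0,0,0,0],[0,0,0,0,0,0]]]'
python3 - <<'E'
from h import *
to((.520+.022,-.272-.018,.23))
E
```

```text
time: 30.6
eef_pos: [0.4107, -0.1376, 0.0752]
tcp_rot: [3.141, -0.007, 0.001]
ft_force: [0.2, -0.7, -0.1]
finger_gap: 0.0854
grasp_force: 0.0
time: 31.2
eef_pos: [0.4109, -0.1372, 0.0755]
tcp_rot: [3.141, -0.007, 0.002]
ft_force: [-0.8, 1.3, 6.6]
finger_gap: 0.0374
grasp_force: 39.5
time: 31.9
eef_pos: [0.4101, -0.1369, 0.2344]
tcp_rot: [3.141, -0.007, 0.0]
ft_force: [-0.0, 0.1, -1.8]
finger_gap: 0.0372
grasp_force: 40.4
t 31.9 p [ 0.4101 -0.1369  0.2344] rv [ 3.141 -0.007  0.   ] gap 0.0372 gf 40.4 F [-0.   0.1 -1.8] q [-0.6  -0.07  2.02 -0.    1.19  0.98]
axes [[1.0, -0.004, 0.0], [-0.004, -1.0, 0.0], [0.0, -0.0, -1.0]] shift [0.1326 0.1526 0.0045]
```

```bash
python3 -m creep '[[[0.022,0.0255,0,0,0,0],[0.022,0.0255,0,0,0,0],[0.022,0.0255,0,0,0,0],[0.022,0.0255,0,0,0,0],[0.022,0.0255,0,0,0,0],[0.022,0.025,0,0,0,0],[0,0,0.03,0,0,0],[0,0,0.025,0,0,0],[0,0,0.014,0,0,0],[0,0,0,0,0,0]]]'
python3 -m creep '[[[0,0,0,0,0,0],[0,0,0,0,0,0],[0,0,0,0,0,0],[0,0,-0.02,0,0,0],[0,0,-0.04,0,0,0],[0,0,-0.04,0,0,0],[0,0,0,0,0,0]]]' 95
python3 - <<'E'
from h import *
to((.437,.067,.078))
to((.432,.067,.078))
E
```

```text
time: 32.9
eef_pos: [0.5396, -0.2885, 0.1613]
tcp_rot: [-3.136, 0.007, 0.01]
ft_force: [0.1, -0.1, -0.1]
finger_gap: 0.0371
grasp_force: 40.4
time: 33.6
eef_pos: [0.5444, -0.2921, 0.2743]
tcp_rot: [3.133, -0.006, 0.017]
ft_force: [1.1, -0.5, 0.9]
finger_gap: 0.0535
grasp_force: 0.0
t 33.6 p [ 0.5444 -0.2921  0.2743] rv [ 3.133 -0.006  0.017] gap 0.0535 gf 0.0 F [ 1.1 -0.5  0.9] q [-0.68  0.29  1.53  0.    1.3   0.89]
axes [[1.0, -0.004, 0.011], [-0.004, -1.0, 0.009], [0.011, -0.009, -1.0]] shift [-0.111  -0.3604  0.192 ]
t 33.6 p [ 0.5444 -0.2921  0.2743] rv [ 3.133 -0.006  0.017] gap 0.0535 gf 0.0 F [ 1.1 -0.5  0.9] q [-0.68  0.29  1.53  0.    1.3   0.89]
axes [[1.0, -0.004, 0.011], [-0.004, -1.0, 0.009], [0.011, -0.009, -1.0]] shift [-0.116  -0.3603  0.1919]
```

```bash
python3 -m creep '[[[0.012,-0.03,0,0,0,0],[0.012,-0.03,0,0,0,0],[0.012,-0.03,0,0,0,0],[0.012,-0.03,0,0,0,0],[0.012,-0.03,0,0,0,0],[0.012,-0.03,0,0,0,0],[0.012,-0.03,0,0,0,0],[0.01,-0.018,0,0,0,0],[0,0,0,0,0,0],[0,0,0,0,0,0]]]' 80
python3 - <<'E'
from h import *
f=save('scene','s11.png');h=dict(np.load('pics/scene0.png.npz'))
# garlic fits in scene, compared with the first picture (same bias)
for q in ((.641,-.057),(.544,.055),(.436,.075)): print(circ(h,q,.02,.020,span=.012,step=.0015),circ(f,q,.02,.020,span=.03,step=.0015))
cv2.imwrite('pics/s11c.png',cv2.resize(f['color'][80:280,170:390,::-1],None,fx=2.5,fy=2.5))
to((.639,-.0645,.078))
E
```

```text
time: 34.6
eef_pos: [0.6366, -0.0623, 0.2661]
tcp_rot: [3.141, -0.005, 0.001]
ft_force: [0.4, -0.1, -0.2]
finger_gap: 0.0586
grasp_force: 0.0
[37.7698  0.6404 -0.0579] [38.9345  0.6404 -0.0579]
[38.827   0.5446  0.0553] [39.8764  0.5446  0.0553]
[36.7725  0.4357  0.0753] [38.3124  0.4357  0.0753]
t 34.65 p [ 0.6364 -0.063   0.266 ] rv [ 3.141 -0.007  0.   ] gap 0.0584 gf 0.0 F [-0.4 -0.1 -0.1] q [-0.28  0.35  1.47 -0.    1.32  1.29]
axes [[1.0, -0.004, 0.0], [-0.004, -1.0, 0.001], [0.0, -0.001, -1.0]] shift [0.0025 0.0014 0.188 ]
```

View pics/s11c.png

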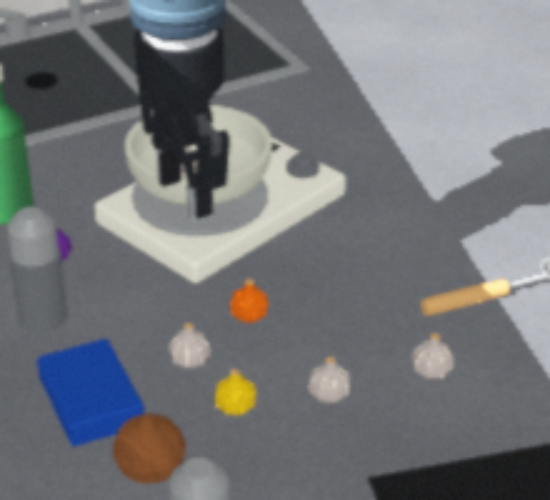

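Three bulbs still stand in place, at crop (190,347), (330,381) and (433,357). The bowl is steady on the pan. I'll take the far one.

```bash
python3 -m creep '[[[0.003,0,0.04,0,0,0],[0,0,0.04,0,0,0],[0,0,0.04,0,0,0],[0,0,0.03,0,0,0],[0,0,0.02,0,0,0],[0,0,0.015,0,0,0],[0,0,0.003,0,0,0],[0,0,0,0,0,0],[0,0,0,0,0,0]]]' 60
python3 -m creep '[[[0,0,0,0,0,0],[0,0,0,0,0,0],[0,0,0,0,0,0],[0,0,0,0,0,0],[0,0,0,0,0,0],[0,0,0,0,0,0]]]' 255 40
python3 -m creep '[[[0,0,-0.02,0,0,0],[0,0,-0.04,0,0,0],[0,0,-0.04,0,0,0],[0,0,-0.04,0,0,0],[0,0,-0.015,0,0,0],[0,0,0,0,0,0],[0,0,0,0,0,0]]]'
python3 - <<'E'
from h import *
to((.520+.022,-.272+.018,.235))
E
```

```text
time: 35.55
eef_pos: [0.6406, -0.0631, 0.0793]
tcp_rot: [3.141, -0.007, 0.004]
ft_force: [0.2, 0.2, 0.1]
finger_gap: 0.0653
grasp_force: 0.0
time: 36.15
eef_pos: [0.6405, -0.0626, 0.0794]
tcp_rot: [3.141, -0.006, 0.003]
ft_force: [-0.4, 0.5, 6.2]
finger_gap: 0.037
grasp_force: 39.7
time: 36.85
eef_pos: [0.639, -0.0623, 0.2314]
tcp_rot: [-3.141, 0.007, 0.002]
ft_force: [-0.9, -0.1, -1.1]
finger_gap: 0.0371
grasp_force: 40.4
t 36.85 p [ 0.639  -0.0623  0.2314] rv [-3.141e+00  7.000e-03  2.000e-03] gap 0.0371 gf 40.4 F [-0.9 -0.1 -1.1] q [-0.28  0.39  1.49 -0.    1.26  1.29]
axes [[1.0, -0.004, -0.002], [-0.004, -1.0, -0.0], [-0.002, 0.0, -1.0]] shift [-0.0961  0.1921 -0.0035]
```

```bash
python3 -m creep '[[[-0.016,0.032,0,0,0,0],[-0.016,0.032,0,0,0,0],[-0.016,0.032,0,0,0,0],[-0.016,0.032,0,0,0,0],[-0.016,0.032,0,0,0,0],[-0.016,0.032,0,0,0,0],[0,0,0,0,0,0],[0,0,0.03,0,0,0],[0,0,0.03,0,0,0],[0,0,0,0,0,0]]]'
python3 -m creep '[[[0,0,0,0,0,0],[0,0,0,0,0,0],[0,0,0,0,0,0],[0,0,-0.02,0,0,0],[0,0,-0.04,0,0,0],[0,0,-0.03,0,0,0],[0,0,0,0,0,0]]]' 95
python3 - <<'E'
from h import *
to((.542,.049,.26))
E
```

```text
time: 37.85
eef_pos: [0.5403, -0.2514, 0.1671]
tcp_rot: [-3.135, 0.007, 0.013]
ft_force: [-1.0, 1.0, -0.7]
finger_gap: 0.0372
grasp_force: 41.6
time: 38.55
eef_pos: [0.5452, -0.2557, 0.2697]
tcp_rot: [3.135, -0.007, 0.014]
ft_force: [1.3, 0.0, -0.1]
finger_gap: 0.0538
grasp_force: 0.0
t 38.55 p [ 0.5452 -0.2557  0.2697] rv [ 3.135 -0.007  0.014] gap 0.0538 gf 0.0 F [ 1.3  0.  -0.1] q [-0.64  0.27  1.58 -0.    1.29  0.94]
axes [[1.0, -0.004, 0.009], [-0.004, -1.0, 0.007], [0.009, -0.007, -1.0]] shift [-0.0045 -0.3048  0.0076]
```

```bash
python3 -m creep '[[[0,-0.035,0,0,0,0],[0,-0.035,0,0,0,0],[0,-0.035,0,0,0,0],[0,-0.035,0,0,0,0],[0,-0.035,0,0,0,0],[0,-0.035,0,0,0,0],[0,-0.035,0,0,0,0],[0,-0.035,0,0,0,0],[-0.004,-0.025,0,0,0,0],[0,0,0,0,0,0]]]' 60
python3 - <<'E'
from h import *
to((.542,.050,.079))
f=save('scene','s12.png')
for q in ((.544,.055),(.436,.075)): print(circ(f,q,.02,.020,span=.03,step=.0015))
E
```

```text
time: 39.55
eef_pos: [0.5395, 0.0538, 0.263]
tcp_rot: [-3.141, 0.001, -0.0]
ft_force: [0.6, 0.2, -0.0]
finger_gap: 0.0651
grasp_force: 0.0
t 39.55 p [0.5395 0.0538 0.263 ] rv [-3.141e+00  1.000e-03 -0.000e+00] gap 0.0651 gf 0.0 F [ 0.6  0.2 -0. ] q [-0.12  0.15  1.73  0.    1.26  1.45]
axes [[1.0, -0.001, 0.0], [-0.001, -1.0, -0.001], [0.0, 0.001, -1.0]] shift [0.0025 0.0039 0.184 ]
[40.5061  0.5446  0.0553]
[38.9212  0.4357  0.0753]
```

```bash
python3 -m creep '[[[0.003,0.004,0.04,0,0,0],[0,0,0.04,0,0,0],[0,0,0.04,0,0,0],[0,0,0.03,0,0,0],[0,0,0.02,0,0,0],[0,0,0.011,0,0,0],[0,0,0.003,0,0,0],[0,0,0,0,0,0],[0,0,0,0,0,0]]]'
python3 -m creep '[[[0,0,0,0,0,0],[0,0,0,0,0,0],[0,0,0,0,0,0],[0,0,0,0,0,0],[0,0,0,0,0,0],[0,0,0,0,0,0]]]' 255 40
python3 -m creep '[[[0,0,-0.02,0,0,0],[0,0,-0.04,0,0,0],[0,0,-0.04,0,0,0],[0,0,-0.04,0,0,0],[0,0,-0.015,0,0,0],[0,0,0,0,0,0],[0,0,0,0,0,0]]]'
python3 - <<'E'
from h import *
to((.520-.024,-.272-.018,.235))
E
```

```text
time: 40.5
eef_pos: [0.5442, 0.0466, 0.0801]
tcp_rot: [3.141, -0.007, 0.004]
ft_force: [0.4, 0.7, 0.8]
finger_gap: 0.0653
grasp_force: 0.0
time: 41.1
eef_pos: [0.5439, 0.0469, 0.0801]
tcp_rot: [3.141, -0.006, 0.003]
ft_force: [-1.6, 0.1, 5.3]
finger_gap: 0.0369
grasp_force: 39.5
time: 41.8
eef_pos: [0.5424, 0.047, 0.2327]
tcp_rot: [-3.141, 0.007, 0.002]
ft_force: [0.2, 0.6, -1.0]
finger_gap: 0.0367
grasp_force: 40.4
t 41.8 p [0.5424 0.047  0.2327] rv [-3.141e+00  7.000e-03  2.000e-03] gap 0.0367 gf 40.4 F [ 0.2  0.6 -1. ] q [-0.13  0.19  1.75 -0.    1.2   1.44]
axes [[1.0, -0.004, -0.001], [-0.004, -1.0, -0.0], [-0.001, 0.0, -1.0]] shift [-0.045   0.3372 -0.0023]
```

```bash
python3 -m creep '[[[-0.0045,0.0337,0,0,0,0],[-0.0045,0.0337,0,0,0,0],[-0.0045,0.0337,0,0,0,0],[-0.0045,0.0337,0,0,0,0],[-0.0045,0.0337,0,0,0,0],[-0.0045,0.0337,0,0,0,0],[-0.0045,0.0337,0,0,0,0],[-0.0045,0.0337,0,0,0,0],[-0.0045,0.0337,0,0,0,0],[-0.0045,0.0337,0,0,0,0]]]'
python3 -m creep '[[[0,0,0,0,0,0],[0,0,0,0,0,0],[0,0,0.03,0,0,0],[0,0,0.025,0,0,0],[0,0,0.005,0,0,0],[0,0,0,0,0,0]]]'
python3 -m creep '[[[0,0,0,0,0,0],[0,0,0,0,0,0],[0,0,0,0,0,0],[0,0,-0.02,0,0,0],[0,0,-0.04,0,0,0],[0,0,-0.03,0,0,0],[0,0,0,0,0,0]]]' 95
python3 - <<'E'
from h import *
to((.433,.070,.26))
E
```

```text
time: 42.8
eef_pos: [0.4952, -0.2903, 0.2306]
tcp_rot: [-3.138, 0.007, 0.006]
ft_force: [0.6, -0.5, -0.5]
finger_gap: 0.0371
grasp_force: 40.4
time: 43.4
eef_pos: [0.4961, -0.2881, 0.1721]
tcp_rot: [-3.139, 0.005, 0.005]
ft_force: [0.5, 0.2, 0.4]
finger_gap: 0.037
grasp_force: 40.5
time: 44.1
eef_pos: [0.4987, -0.2917, 0.2701]
tcp_rot: [3.134, -0.007, 0.012]
ft_force: [0.6, -0.2, 0.4]
finger_gap: 0.0534
grasp_force: 0.0
t 44.1 p [ 0.4987 -0.2917  0.2701] rv [ 3.134 -0.007  0.012] gap 0.0534 gf 0.0 F [ 0.6 -0.2  0.4] q [-0.73  0.21  1.64  0.    1.28  0.84]
axes [[1.0, -0.004, 0.008], [-0.004, -1.0, 0.007], [0.008, -0.007, -1.0]] shift [-0.0674 -0.3615  0.007 ]
```

```bash
python3 -m creep '[[[-0.0067,-0.036,0,0,0,0],[-0.0067,-0.036,0,0,0,0],[-0.0067,-0.036,0,0,0,0],[-0.0067,-0.036,0,0,0,0],[-0.0067,-0.036,0,0,0,0],[-0.0067,-0.036,0,0,0,0],[-0.0067,-0.036,0,0,0,0],[-0.0067,-0.036,0,0,0,0],[-0.0067,-0.036,0,0,0,0],[-0.0067,-0.036,0,0,0,0]]]' 60
python3 -m creep '[[[0,0,0,0,0,0],[0,0,0,0,0,0]]]'
python3 - <<'E'
from h import *
to((.433,.070,.079))
f=save('scene','s13.png')
print(circ(f,(.436,.075),.02,.020,span=.03,step=.0015))
E
```

```text
time: 45.1
eef_pos: [0.4307, 0.0717, 0.264]
tcp_rot: [-3.142, 0.007, -0.001]
ft_force: [0.4, -0.5, 0.3]
finger_gap: 0.0655
grasp_force: 0.0
time: 45.3
eef_pos: [0.4311, 0.0709, 0.2639]
tcp_rot: [3.141, -0.003, 0.001]
ft_force: [0.2, 0.3, 0.3]
finger_gap: 0.0649
grasp_force: 0.0
t 45.3 p [0.4311 0.0709 0.2639] rv [ 3.141e+00 -3.000e-03  1.000e-03] gap 0.0649 gf 0.0 F [0.2 0.3 0.3] q [-0.11 -0.1   1.98 -0.    1.26  1.46]
axes [[1.0, -0.002, 0.001], [-0.002, -1.0, 0.0], [0.001, -0.0, -1.0]] shift [0.0018 0.0008 0.1849]
[38.7827  0.4357  0.0753]
```

```bash
python3 -m creep '[[[0.002,0.001,0.04,0,0,0],[0,0,0.04,0,0,0],[0,0,0.04,0,0,0],[0,0,0.03,0,0,0],[0,0,0.02,0,0,0],[0,0,0.012,0,0,0],[0,0,0.003,0,0,0],[0,0,0,0,0,0],[0,0,0,0,0,0]]]'
python3 -m creep '[[[0,0,0,0,0,0],[0,0,0,0,0,0],[0,0,0,0,0,0],[0,0,0,0,0,0],[0,0,0,0,0,0],[0,0,0,0,0,0]]]' 255 40
python3 -m creep '[[[0,0,-0.02,0,0,0],[0,0,-0.04,0,0,0],[0,0,-0.04,0,0,0],[0,0,-0.04,0,0,0],[0,0,-0.015,0,0,0],[0,0,0,0,0,0],[0,0,0,0,0,0]]]'
python3 - <<'E'
from h import *
to((.520-.024,-.272+.018,.235))
E
```

```text
time: 46.25
eef_pos: [0.4342, 0.069, 0.0798]
tcp_rot: [3.141, -0.007, 0.003]
ft_force: [0.4, -0.2, 0.0]
finger_gap: 0.0654
grasp_force: 0.0
time: 46.85
eef_pos: [0.434, 0.0694, 0.0801]
tcp_rot: [3.141, -0.006, 0.003]
ft_force: [-1.9, -0.4, 8.7]
finger_gap: 0.0374
grasp_force: 38.9
time: 47.55
eef_pos: [0.4329, 0.0695, 0.2335]
tcp_rot: [3.142, -0.007, 0.0]
ft_force: [-0.1, 0.3, -1.1]
finger_gap: 0.0371
grasp_force: 40.5
t 47.55 p [0.4329 0.0695 0.2335] rv [ 3.142 -0.007  0.   ] gap 0.0371 gf 40.5 F [-0.1  0.3 -1.1] q [-0.11 -0.05  2.01 -0.    1.19  1.46]
axes [[1.0, -0.004, 0.0], [-0.004, -1.0, 0.0], [0.0, -0.0, -1.0]] shift [ 0.0645  0.3232 -0.0015]
```

```bash
python3 -m creep '[[[0.0065,0.0323,0,0,0,0],[0.0065,0.0323,0,0,0,0],[0.0065,0.0323,0,0,0,0],[0.0065,0.0323,0,0,0,0],[0.0065,0.0323,0,0,0,0],[0.0065,0.0323,0,0,0,0],[0.0065,0.0323,0,0,0,0],[0.0065,0.0323,0,0,0,0],[0.0065,0.0323,0,0,0,0],[0.0065,0.0323,0,0,0,0]]]'
python3 -m creep '[[[0,0,0,0,0,0],[0,0,0,0,0,0],[0,0,0.03,0,0,0],[0,0,0.025,0,0,0],[0,0,0.004,0,0,0],[0,0,0,0,0,0]]]'
python3 -m creep '[[[0,0,0,0,0,0],[0,0,0,0,0,0],[0,0,0,0,0,0],[0,0,-0.02,0,0,0],[0,0,-0.04,0,0,0],[0,0,-0.03,0,0,0],[0,0,0,0,0,0]]]' 95
python3 -m creep '[[[-0.03,-0.03,0,0,0,0],[-0.03,-0.03,0,0,0,0],[-0.03,-0.04,0,0,0,0],[-0.03,-0.04,0,0,0,0],[0,-0.04,0,0,0,0],[0,-0.04,0,0,0,0],[0,-0.04,0,0,0,0],[0,0,0,0,0,0],[0,0,0,0,0,0],[0,0,0,0,0,0]]]'
python3 - <<'E'
from h import *
f=save('scene','s14.png');g=save('top','t14.png')
a=cv2.resize(f['color'][:,:,::-1],(400,300));b=cv2.resize(g['color'][:,:,::-1],(400,300))
c=cv2.resize(f['color'][90:210,200:320,::-1],(300,300));d=cv2.resize(g['color'][170:310,340:480,::-1],(300,300))
o=np.zeros((600,800,3),np.uint8);o[:300,:400]=a;o[:300,400:]=b;o[300:,50:350]=c;o[300:,450:750]=d
cv2.imwrite('pics/final.png',o)
E
```

```text
time: 48.55
eef_pos: [0.4959, -0.2546, 0.2311]
tcp_rot: [-3.139, 0.007, 0.005]
ft_force: [0.3, 0.1, -0.3]
finger_gap: 0.0372
grasp_force: 40.5
time: 49.15
eef_pos: [0.4961, -0.2523, 0.1735]
tcp_rot: [-3.139, 0.005, 0.004]
ft_force: [-0.3, 0.5, -0.2]
finger_gap: 0.0368
grasp_force: 40.6
time: 49.85
eef_pos: [0.499, -0.2556, 0.2709]
tcp_rot: [3.135, -0.007, 0.013]
ft_force: [0.1, 0.3, 1.1]
finger_gap: 0.0538
grasp_force: 0.0
time: 50.85
eef_pos: [0.378, 0.0059, 0.2648]
tcp_rot: [3.141, -0.008, 0.0]
ft_force: [0.2, 0.5, -0.7]
finger_gap: 0.0537
grasp_force: 0.0
```

View pics/final.png

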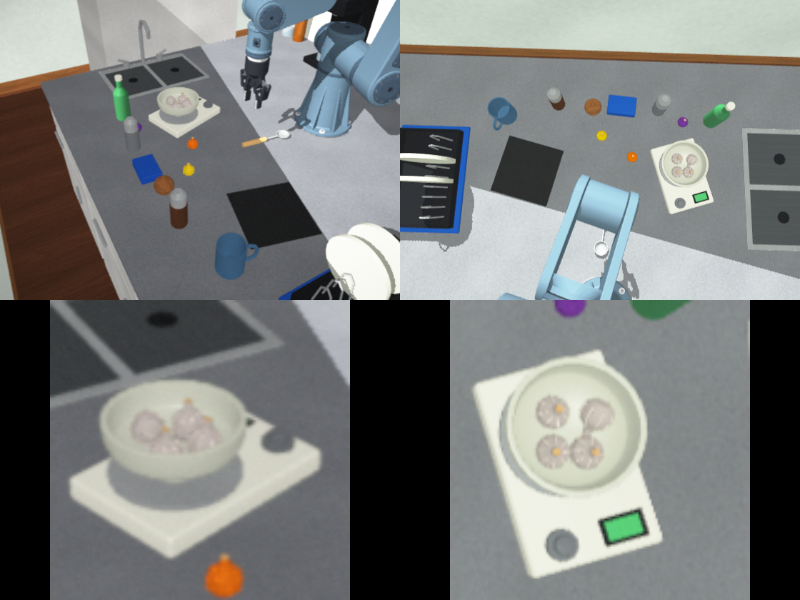

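The last picture shows all four bulbs in the upright bowl, around (570,430), centred on the pan. No garlic is left on the counter, and the decoys and other items are standing. I'll hand in.

```bash
python3 -c "
from cell import bot
print(bot.hand_in())"
```

```text
the job is handed in; nothing more can be done
None
```

I handed the job in: the bowl stands upright in the middle of the pan, tare was pressed once while it was empty, all four garlic bulbs are in it, and nothing else was knocked over.

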